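Load the slide carrier under the viewer's spring clips

TASK

Pick up the slide carrier by its fin, lay it flat on the deck of the slide viewer and slide it in, grooved end first, so that it lifts both spring clips itself and they snap down into its cross groove, with the carrier fully home against the end stop. Let go of it there. Leave the timer, the pot and the tape roll where they are.

Things in the scene. Friction and masses are not known exactly. Their poses are not given: they have to be found in the camera images.
- carrier_grip (a point): Grip point of the loose slide carrier: the middle of its black upright fin, 34 mm above the carrier's underside. x points to the carrier's grooved front end, y to its left, z up. The fin is 40 mm long (x), 12 mm thick (y) and stands from 8 to 48 mm above the underside. From this point the plate reaches 95 mm forward, 25 mm back and 38 mm to each side. It starts flat on the bench.
- carrier: The slide carrier, an aluminium plate 120 (x) by 76 by 8 mm with an inset glass slide, about 0.16 kg. Origin at the centre of its underside, 35 mm ahead of carrier_grip; same axes. A groove 20 mm wide and 4 mm deep runs across the whole width near the front, its middle 37 mm ahead of the origin; ahead of it is a front lip 13 mm wide and 8 mm high.
- viewer_home (a point): Where carrier_grip is, with the same axes, when the carrier is fully home on the slide viewer: 34 mm above the deck. x is the insertion direction, toward stop and clips. The end stop's face is 95 mm ahead. The carrier's front first meets the clips when carrier_grip is 30 to 40 mm behind this point, so lay it down 50 to 70 behind. Pushing it under both clips takes about 5 to 15 N, more if pressed on the deck.
- viewer: The slide viewer, a white light box with an aluminium deck, fixed to the bench; origin on the bench 50 mm ahead of viewer_home, same axes. Deck top 30 mm up, from x = -110 to 95 mm, 120 mm wide. Side guides 6 mm high: 80 mm between them from x = -10 to 40 mm, flaring to 96 mm at x = -60 mm. End stop: face at x = 45 mm, 36 mm wide, 12 mm high. Nothing stands over 40 mm above the deck.
- clip_toe_line (a point): Midway between the toes of the two steel spring clips, 1 mm above the deck, 75 mm ahead of viewer_home, same axes. The clips lie 28 mm to either side (y), 12 mm wide; they hinge 55 mm farther ahead, behind the stop, and reach back toward the open front. From each rounded toe (6 mm thick) an upturned lead rises at 22 degrees for 28 mm toward -x, to about 14 mm above the deck.
- clip_left (a joint): Hinge of the spring clip on the viewer's +y side, in rad: 0 down on the empty deck, grows as its toe is lifted (55 mm from hinge to toe). About 0.13 riding on the carrier's 8 mm top, about 0.055 snapped down in its groove. Each toe presses down with about 3 to 4 N.
- clip_right (a joint): The same for the spring clip on the -y side.
- timer: Bystander: white kitchen timer, 67 x 67 x 19 mm, loose on the bench; origin at the centre of its underside.
- pot_c: Bystander: white specimen pot with lid, 56 mm across, 70 mm high, loose; origin at the centre of its underside.
- tape_1: Bystander: tan tape roll lying flat, 104 mm across, 25 mm high, loose; origin at the centre of its underside.
Things that resemble listed ones, but are neither listed nor needed, are in the scene too. Leave any pink look-alike of the carrier alone.

How it is judged:
On the way:
1. the carrier, flat on the deck, has lifted both clips and they ride on its top (value of joint each of clip_left, clip_right above 0.09 rad and x of carrier_grip in the frame of viewer_home between -0.03 and 0 m and z of carrier_grip in the frame of viewer_home between -0.004 and 0.006 m), for 0.04 s.
At the end, for the whole second after the job is handed in: The carrier rests flat on the viewer's deck, within 4 mm of fully home lengthwise and 5 mm sideways, square to within 0.06 rad, with both clips snapped down in its groove (clip joints between 0.025 and 0.085 rad), at rest (x of carrier_grip in the frame of viewer_home between -0.004 and 0.003 m and y of carrier_grip in the frame of viewer_home between -0.005 and 0.005 m and z of carrier_grip in the frame of viewer_home between -0.003 and 0.003 m and angle between the x axis of carrier_grip and the x axis of viewer_home, either way round below 0.06 rad and angle between the z axis of carrier_grip and the z axis of viewer_home, either way round below 0.04 rad and value of joint clip_left between 0.025 and 0.085 rad and value of joint clip_right between 0.025 and 0.085 rad and linear speed of carrier below 0.01 m/s); the robot touches nothing.
It fails at once if the timer, the pot or the tape roll is moved more than 30 mm (distance of any of timer, pot_c, tape_1 from where it was at the start of the episode above 0.03 m).
It also fails if it takes over 48 s, if anything falls off the work surface, if the arm or the gripper's body presses on something with over 40 N, if the wrist force passes 120 N, or if a joint passes its speed limit or range.

ROBOT

A 6-joint arm with a two-finger parallel gripper is mounted at the origin on a cart in front of the work surface, level with it; the furniture and walls round the work are solid. World frame = base frame: x ahead of the robot, y to its left, z up, the work surface at z = 0. Lengths are in m, angles in rad, forces in N, time in s.
With the tool pointing down it reaches from about 0.35 to 0.725 m from the base axis. Payload 6 kg.
Tool frame: the origin (TCP) lies on the mounting face of the last link; the fingertips stand 173 mm ahead of it and the grasp point (between the pads) lies 155 mm ahead of it; z points along the fingers, y is the line along which they close (so a half turn about z gives the same grasp; the last joint's range is limited). The gripper opens to 85 mm and grips with 20 to 120 N. Pads are 22 mm wide; open, the fingers measure 114 mm over their backs; the gripper's body (76 mm by 85 mm) begins 54 mm behind the grasp point. The pads swing forward as they close: fully open they stand 13 mm farther back than shut.
Start: joints at [1.534, 0.04, 0.085, 0, -1.615, -0.334], TCP at [0.217, 0.559, 0.405] pointing down, gripper open.
Joint ranges: [-2.56, 2.56], [-1.29, 2.01], [-1.08, 1.49], [-3.29, 1.98], [-2.81, -0.18], [-2.99, 2.99]. Speed limits (rad/s): [2.57, 2.57, 3.01, 3.14, 3.14, 3.14].

INTERFACE

Orientations are given as [roll, pitch, yaw] about the fixed x, y, z axes, in that order (R = Rz(yaw) Ry(pitch) Rx(roll)).
In Python, from cell import robot, get_image, camera_params, order gives the robot as it stands. The module is installed in compiled form; this text tells all that it offers.
- The arm moves only by the tool drive_tool, never from a script. Its argument "increments" is a list of rows, each a list of 5 numbers: the closure, from 0 (fully open) to 1 (shut), then the shift along the tool's x, y, z normalised to -1 to 1, where 1 is 0.5 m, then the turn about the tool's z normalised to -1 to 1, where 1 is 30 degrees. A call has 1 to 5 rows; each row is the pose to reach, as a shift and turn from the pose commanded when the call began, along the tool's axes at that moment; what a row does not reach only later rows make up. A row lasts 1/8 s, in which the tool goes at most 62.5 mm and 10.7 degrees, less where a joint would pass 70% of its speed; a pose out of reach is approached as far as the arm can. A call with a number of a shift or a turn outside -1 to 1 is refused whole. A call with a gripper value outside its range is refused whole. The fingers move at their own pace and stop on an object; the grip force is fixed at half the most. Time passes only in rows, so rows that repeat a pose let the fingers close. It gives the time, the measured TCP pose, the force, the opening and the grip force at its end, in the units of the state.
- robot.get_obs(): the state, without advancing time (a new reading comes with each control period).
- get_image(name): name is "scene" or "side" or "wrist"; returns the picture (400x640x3 uint8, red, green, blue); there is no depth.
- camera_params(name): a dict with "K" (3x3 intrinsics, pixels), "world_from_camera" (4x4, takes a point from camera to world coordinates). Camera axes: x right, y down, z forward; pixel columns grow to the right and rows downward; lengths in m; the calibration is good to about 2 mm. A picture is of the moment at which its call begins: read the wrist's pose just before it. camera_params takes no time and is no camera call; for the wrist camera it gives the pose at the moment of the call.
- order.hand_in(): hands the job in; it is judged then, once.
The state is a dict: "t": time; "q": joint angles; "joint_velocities": joint speeds; "joint_efforts": joint torques, N m; "tcp_pos": TCP position; "eef_rot": TCP orientation; "contact_force": force on the tool from outside, world axes, zero at the start; "moment": the same for the moment, N m; "finger_gap": finger opening in m; "gripper_force": force on a finger pad.
Only numpy, scipy, OpenCV 4.12 (cv2) and the standard library are available. Lean on these libraries where they do the work, as an engineer would, in place of code of your own. Each camera call takes 0.05 s, during which the arm holds its last target. There are 200 camera calls.

## Working session

There is one attempt and no reset: what is moved stays moved. The work goes in short steps, Python scripts to look and compute and a tool call to move; the robot and the scene stay as the last step left them, time stands still between calls to the robot, and variables do not carry over. Pictures are saved under pics/ and viewed, at most 10 in all, crops included, and the job is handed in when it is done.

Besides the shell and the picture viewer there is one more tool, called after "Request:" by a JSON object that holds its "name" and its "arguments". drive_tool: Moves the arm, as the interface text tells. Its arguments: {"type":"object","properties":{"increments":{"type":"array","items":{"type":"array","items":{"type":"number","minimum":-1,"maximum":1}}}},"required":["increments"]}

```bash
mkdir -p pics; python3 - <<'E'
from cell import robot,get_image,camera_params
import cv2,numpy as np
print(robot.get_obs())
for n in ["scene","side","wrist"]:
    p=camera_params(n);im=get_image(n)
    np.savez(f"{n}0.npz",im=im,**p); cv2.imwrite(f"pics/{n}0.png",im[:,:,::-1])
    print(n,p["K"].round(1).tolist(),p["world_from_camera"].round(3).tolist())
E
```

```text
{'t': 0.0, 'q': array([ 1.53369282e+00,  4.08158478e-02,  8.38273045e-02, -4.33096336e-04,
       -1.61548457e+00, -3.33750447e-01]), 'joint_velocities': array([ 0.00167216, -0.00051819,  0.00020261, -0.00149098,  0.00163328,
       -0.00015998]), 'joint_efforts': array([ 4.59263028e-04, -3.68195021e+01,  3.47417843e+01,  6.93231672e+00,
       -5.29017620e-03,  9.57744390e-07]), 'tcp_pos': array([0.21731969, 0.5592441 , 0.40369138]), 'eef_rot': array([ 3.13986664e+00, -1.40476582e-04, -3.70834848e-01]), 'contact_force': array([-0.45948862, -0.53731147,  0.30080736]), 'moment': array([-0.05525258, -0.05802758, -0.00380957]), 'gripper_force': 0.0, 'finger_gap': 0.08544735663269298}
scene [[409.0, 0.0, 317.1], [0.0, 409.0, 201.8], [0.0, 0.0, 1.0]] [[0.681, -0.58, 0.447, 0.178], [-0.732, -0.527, 0.432, -0.399], [-0.015, -0.621, -0.784, 0.767], [0.0, 0.0, 0.0, 1.0]]
side [[495.4, 0.0, 326.5], [0.0, 495.4, 204.6], [0.0, 0.0, 1.0]] [[-0.965, -0.129, 0.228, 0.348], [-0.261, 0.531, -0.806, 0.883], [-0.017, -0.837, -0.546, 0.654], [0.0, 0.0, 0.0, 1.0]]
wrist [[354.1, 0.0, 317.5], [0.0, 354.1, 202.2], [0.0, 0.0, 1.0]] [[-0.362, -0.9, -0.244, 0.28], [-0.932, 0.35, 0.094, 0.535], [0.001, 0.261, -0.965, 0.372], [0.0, 0.0, 0.0, 1.0]]
```

View pics/scene0.png

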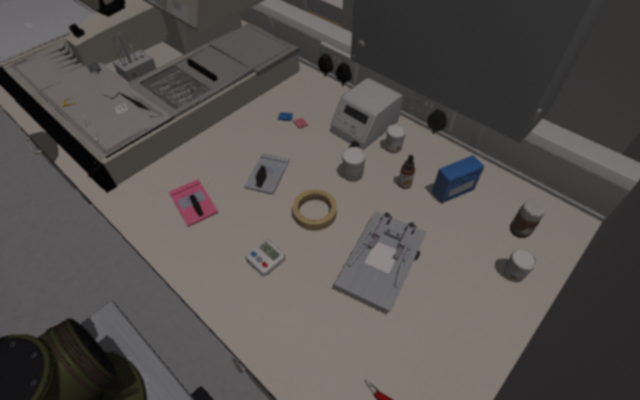

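View pics/side0.png

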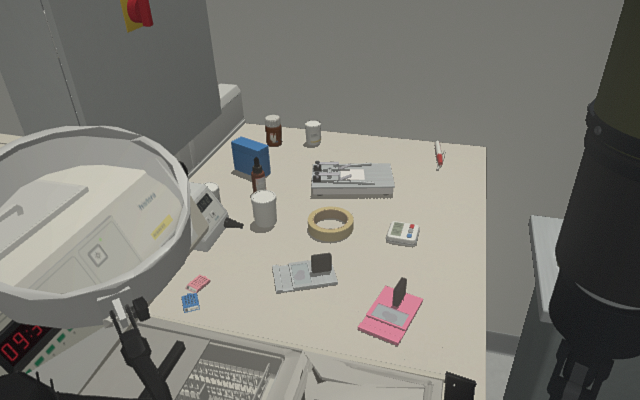

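The scene view shows the carrier (grey plate, fin at ~(261,178), groove toward (272,160)). The viewer is at ~(381,260) with its clips at the far end ~(400,222). In the side view, the carrier is at (305,275) with the groove on the left, and the viewer at (352,180) with the clips on the left. The pink plate is the decoy.

```bash
cat > h.py <<'E'
import numpy as np,cv2
def ray(p,px,z):
    K,T=p["K"],p["world_from_camera"]
    px=np.atleast_2d(np.float64(px)); d=np.c_[px,np.ones(len(px))]@np.linalg.inv(K).T@T[:3,:3].T
    o=T[:3,3]; return o+d*((z-o[2])/d[:,2])[:,None]
def proj(p,X):
    K,T=p["K"],p["world_from_camera"]
    c=(np.atleast_2d(X)-T[:3,3])@T[:3,:3]@K.T; return c[:,:2]/c[:,2:]
E
python3 - <<'E'
from h import *
S=dict(np.load("scene0.npz"));D=dict(np.load("side0.npz"))
print("carrier fin top scene/side",ray(S,[262,169],.048),ray(D,[320,255],.048))
print("pl",ray(S,[267,173],.008),ray(D,[305,276],.008))
print("viewer",ray(S,[381,257],.03),ray(D,[352,178],.03))
print("timer,pot,tape",ray(S,[266,255],.01),ray(S,[353,163],.035),ray(S,[314,209],.012))
def crop(d,x,y,w,h,s): 
    return cv2.resize(d["im"][y:y+h,x:x+w],None,fx=s,fy=s,interpolation=cv2.INTER_CUBIC)
a=np.hstack([crop(S,235,145,65,60,6),crop(D,263,240,80,60,5)[:300] if 0 else cv2.resize(crop(D,263,242,80,60,5),(400,360))])
b=np.hstack([crop(S,330,205,110,110,2),crop(D,300,150,105,55,5)])
W=max(a.shape[1],b.shape[1])
f=lambda i:cv2.copyMakeBorder(i,0,0,0,W-i.shape[1],cv2.BORDER_CONSTANT)
b=np.hstack([cv2.resize(crop(S,330,205,110,110,2),(220,220)),cv2.resize(crop(D,300,150,105,55,5),(525,275))[:220]])
o=np.vstack([f(a),f(b)])
cv2.imwrite("pics/c.png",o[:,:,::-1]);print(o.shape)
E
```

```text
carrier fin top scene/side [[0.57242372 0.16293925 0.048     ]] [[0.56665722 0.16501063 0.048     ]]
pl [[0.59356935 0.17469677 0.008     ]] [[0.59186627 0.18729354 0.008     ]]
viewer [[ 0.58016283 -0.19095038  0.03      ]] [[ 0.57838707 -0.16987882  0.03      ]]
timer,pot,tape [[ 0.42908036 -0.00055674  0.01      ]] [[0.74401796 0.02120489 0.035     ]] [[0.58782526 0.00711698 0.012     ]]Traceback (most recent call last):
  File "<stdin>", line 10, in <module>
    return _nx.concatenate(arrs, 1, dtype=dtype, casting=casting)
           ~~~~~~~~~~~~~~~^^^^^^^^^^^^^^^^^^^^^^^^^^^^^^^^^^^^^^^
ValueError: all the input array dimensions except for the concatenation axis must match exactly, but along dimension 0, the array at index 0 has size 220 and the array at index 1 has size 275
```

View pics/wrist0.png

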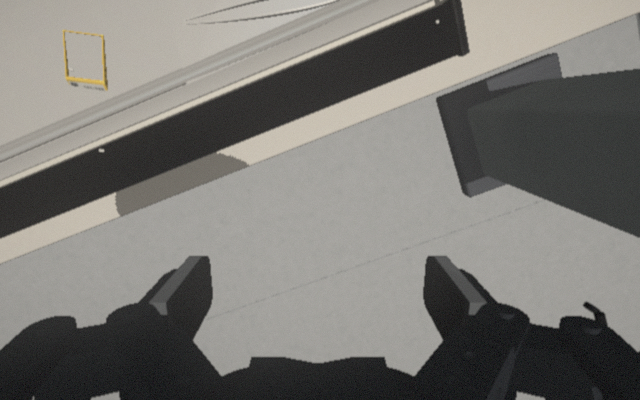

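The wrist view shows only the cart and the dish washer edge, nothing useful yet. The plane hits put the carrier grip near (0.57,0.165) and the viewer near (0.58,-0.18).

```bash
python3 - <<'E'
from h import *
S=dict(np.load("scene0.npz"));D=dict(np.load("side0.npz"))
ims=[]
for n,d,rois in (("scene",S,{"car":(235,145,65,60,.008),"view":(325,200,115,115,.03)}),("side",D,{"car":(263,242,85,60,.008),"view":(302,152,100,52,.03)})):
    hsv=cv2.cvtColor(d["im"],cv2.COLOR_RGB2HSV)
    for k,(x,y,w,h,z) in rois.items():
        c=d["im"][y:y+h,x:x+w]; s=hsv[y:y+h,x:x+w,1]
        t,m=cv2.threshold(s,0,255,cv2.THRESH_BINARY_INV+cv2.THRESH_OTSU)
        cs=cv2.findContours(m,cv2.RETR_EXTERNAL,cv2.CHAIN_APPROX_NONE)[0]
        ct=max(cs,key=cv2.contourArea); q=cv2.approxPolyDP(ct,3,True)[:,0]+[x,y]
        print(n,k,t); print(np.c_[q,ray(d,q,z)[:,:2].round(4)].tolist())
        f=400/w if w/h>4/3 else 300/h
        e=cv2.resize(c,None,fx=f,fy=f,interpolation=cv2.INTER_CUBIC)
        cv2.polylines(e,[((q-[x,y]+.5)*f).astype(np.int32)],True,(255,0,0),1)
        ims.append(cv2.copyMakeBorder(e,0,300-e.shape[0],0,400-e.shape[1],cv2.BORDER_CONSTANT)); print("scale",f,"off",x,y)
o=np.vstack([np.hstack(ims[:2]),np.hstack(ims[2:])])
cv2.imwrite("pics/c.png",o[:,:,::-1])
E
```

```text
scene car 20.0
[[262.0, 153.0, 0.633, 0.2367], [244.0, 186.0, 0.5263, 0.1849], [273.0, 193.0, 0.5589, 0.1158], [288.0, 158.0, 0.6659, 0.173]]
scale 5.0 off 235 145
scene view 20.0
[[375.0, 211.0, 0.6663, -0.1082], [334.0, 284.0, 0.4683, -0.1599], [339.0, 290.0, 0.4652, -0.1757], [389.0, 311.0, 0.4964, -0.2739], [425.0, 231.0, 0.696, -0.2216]]
scale 2.608695652173913 off 325 200
side car 16.0
[[337.0, 280.0, 0.5283, 0.1833], [331.0, 264.0, 0.5517, 0.1399], [329.0, 271.0, 0.5501, 0.1616], [312.0, 272.0, 0.5819, 0.1726], [310.0, 260.0, 0.5965, 0.1381], [272.0, 266.0, 0.6653, 0.1746], [276.0, 292.0, 0.6315, 0.2438], [331.0, 285.0, 0.536, 0.1999]]
scale 4.705882352941177 off 263 242
side view 17.0
[[313.0, 164.0, 0.6945, -0.2177], [314.0, 194.0, 0.6497, -0.0746], [391.0, 193.0, 0.4726, -0.1221], [394.0, 186.0, 0.4705, -0.1558], [389.0, 163.0, 0.501, -0.2694]]
scale 4.0 off 302 152
```

View pics/c.png

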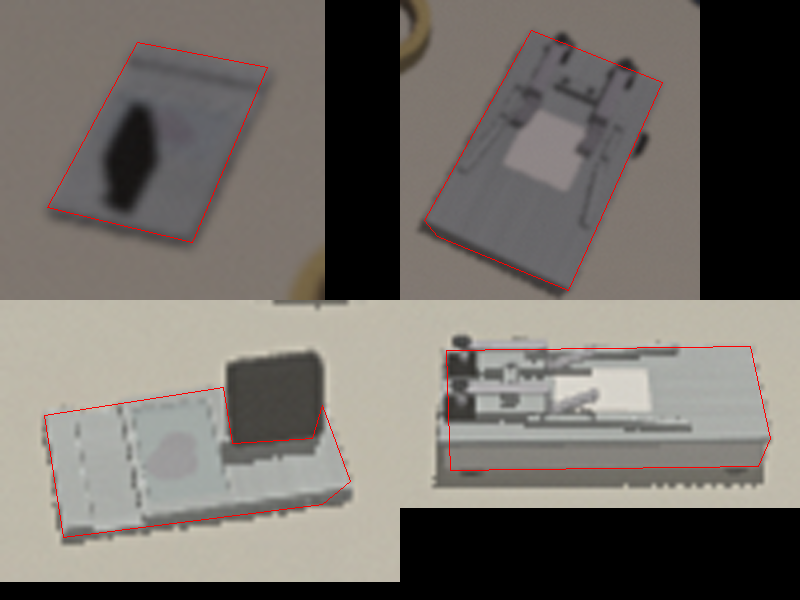

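Crops give the carrier corners as a 120×76 mm rectangle at yaw ≈27°, grip ≈(0.565,0.162). Viewer corners give 205×117 mm at yaw ≈14.8°, home ≈(0.542,-0.200). The sizes match the spec, so I'm moving above the carrier.

Request:
{"name": "drive_tool", "arguments": {"increments": [[0,0.936,0.489,0.1,-1],[0,0.936,0.489,0.1,-1],[0,0.936,0.489,0.1,-1],[0,0.936,0.489,0.1,-1],[0,0.936,0.489,0.1,-1]]}}

```text
t: 0.78
tcp_pos: [0.4226, 0.3239, 0.3751]
eef_rot: [-3.141, -0.0, 0.153]
contact_force: [0.9, 0.2, 0.4]
finger_gap: 0.0851
gripper_force: 0.0
```

Request:
{"name": "drive_tool", "arguments": {"increments": [[0,0.231,0.363,0.05,-0.607],[0,0.231,0.363,0.05,-0.607],[0,0.231,0.363,0.05,-0.607],[0,0.231,0.363,0.05,-0.607],[0,0.231,0.363,0.05,-0.607]]}}

```text
t: 1.4
tcp_pos: [0.5646, 0.1618, 0.3489]
eef_rot: [3.141, 0.002, 0.467]
contact_force: [-0.9, 0.9, -0.5]
finger_gap: 0.0858
gripper_force: 0.0
```

```bash
python3 - <<'E'
from h import *
from cell import robot,get_image,camera_params
o=robot.get_obs();print(o["tcp_pos"],o["eef_rot"],o["q"])
p=camera_params("wrist");im=get_image("wrist");np.savez("wrist1.npz",im=im,**p);cv2.imwrite("pics/wrist1.png",im[:,:,::-1])
c=np.array([.5648,.1617,0]);u=np.array([np.cos(.471),np.sin(.471),0]);v=np.array([-u[1],u[0],0])
print(proj(p,[c+.095*u+.038*v+[0,0,.008],c+.095*u-.038*v+[0,0,.008],c-.025*u-.038*v+[0,0,.008],c+[0,0,.048]]))
E
```

```text
[0.56455591 0.16178424 0.34890271] [3.14126860e+00 2.46820957e-03 4.66859423e-01] [ 6.20245758e-01  8.41484926e-03 -4.86936185e-02 -5.69452485e-05
 -1.51617660e+00  1.41741357e+00]
[[270.18954713  70.14533576]
 [362.67759203  69.77440253]
 [358.7381453  209.83082012]
 [316.82836149 193.92954503]]
```

View pics/wrist1.png

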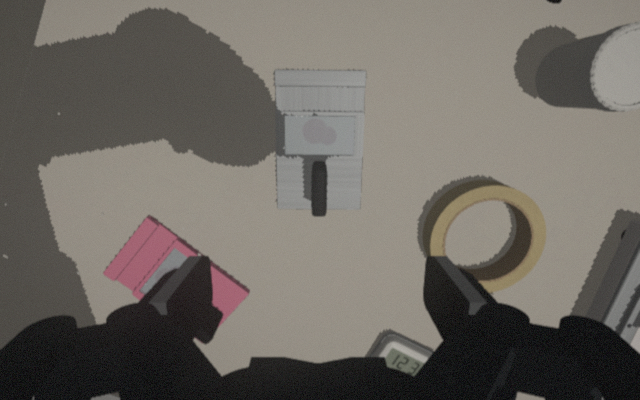

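The wrist view shows the carrier upright, with corners at about (276,70), (366,70), (361,209) and (277,209), and the black fin top at ~(319,165). It's clear of the tape and the pink decoy.

```bash
python3 - <<'E'
from h import *
p=dict(np.load("wrist1.npz"))
x,y,w,h=262,58,118,162
c=p["im"][y:y+h,x:x+w]; hsv=cv2.cvtColor(c,cv2.COLOR_RGB2HSV)
t,m=cv2.threshold(hsv[:,:,1],0,255,cv2.THRESH_BINARY_INV+cv2.THRESH_OTSU)
ct=max(cv2.findContours(m,cv2.RETR_EXTERNAL,cv2.CHAIN_APPROX_NONE)[0],key=cv2.contourArea)
q=cv2.approxPolyDP(ct,4,True)[:,0]+[x,y];print(t,np.c_[q,ray(p,q,.008)[:,:2].round(4)].tolist())
W=ray(p,ct[:,0]+[x,y],.008)[:,:2].astype(np.float32)*1000
print(cv2.minAreaRect(W))
d=(c.max(2)<70).astype(np.uint8);ct=max(cv2.findContours(d,cv2.RETR_EXTERNAL,cv2.CHAIN_APPROX_NONE)[0],key=cv2.contourArea)[:,0]+[x,y]
b=cv2.boundingRect(ct);print("fin",b)
# lateral: fin centre at top edge / bottom
for yy,z in((b[1]+1,.048),(b[1]+b[3]-6,.048)):
    r=ct[ct[:,1]==yy]; print(yy,r[:,0].min(),r[:,0].max(),ray(p,[r[:,0].mean(),yy],z))
E
```

```text
15.0 [[275.0, 70.0, 0.6341, 0.2352], [278.0, 208.0, 0.5282, 0.1829], [312.0, 208.0, 0.5421, 0.1553], [314.0, 215.0, 0.537, 0.1507], [323.0, 214.0, 0.5416, 0.1438], [319.0, 206.0, 0.5467, 0.1505], [360.0, 208.0, 0.5618, 0.1163], [365.0, 71.0, 0.6667, 0.1688]]
((594.7047729492188, 175.5260772705078), (125.48786926269531, 77.63605499267578), 26.30728530883789)
fin (311, 161, 16, 55)
162 313 324 [[0.58783883 0.17187783 0.048     ]]
210 313 325 [[0.55384869 0.15425254 0.048     ]]
```

Request:
{"name": "drive_tool", "arguments": {"increments": [[0,0,0.003,0.12,0],[0,0,0.003,0.22,0],[0,0,0.003,0.28,0],[0,0,0.003,0.318,0],[0,0,0.003,0.318,0]]}}

```text
t: 2.08
tcp_pos: [0.5637, 0.1629, 0.1905]
eef_rot: [3.141, 0.002, 0.471]
contact_force: [0.8, -0.7, 0.1]
finger_gap: 0.0852
gripper_force: 0.0
```

Request:
{"name": "drive_tool", "arguments": {"increments": [[0.5,0,0,0,0],[0.9,0,0,0,0],[1,0,0,0,0],[1,0,0,0,0],[1,0,0,0,0]]}}

```text
t: 2.7
tcp_pos: [0.5644, 0.1624, 0.1919]
eef_rot: [3.141, -0.001, 0.471]
contact_force: [-0.0, -0.3, 2.0]
finger_gap: 0.011
gripper_force: 61.2
```

Fin gripped (11 mm, 61 N). Next: lift, then carry.

Request:
{"name": "drive_tool", "arguments": {"increments": [[1,0,0,-0.06,0],[1,0,0,-0.16,0],[1,0,0,-0.26,0],[1,0,0,-0.26,0],[1,0,0,-0.26,0]]}}

```text
t: 3.32
tcp_pos: [0.5639, 0.1625, 0.3201]
eef_rot: [-3.141, 0.002, 0.471]
contact_force: [0.1, 0.0, -2.1]
finger_gap: 0.0108
gripper_force: 60.7
```

```bash
python3 - <<'E'
from h import *
from cell import robot
o=robot.get_obs();print(o["tcp_pos"],o["eef_rot"],o["contact_force"],o["moment"],o["finger_gap"])
V=.256; home=np.array([.542,-.200]); tgt=home-.075*np.array([np.cos(V),np.sin(V)])
y=o["eef_rot"][2]; d=tgt-o["tcp_pos"][:2]
print(tgt,"norm",(d@[np.cos(y),np.sin(y)])/.5,(d@[np.sin(y),-np.cos(y)])/.5,"turn",-np.degrees(V-y)/30)
E
```

```text
[0.56386249 0.16252796 0.32011232] [-3.14075502e+00  1.56379306e-03  4.70525445e-01] [ 0.09461536  0.01200917 -2.05197799] [-0.00347845  0.07093178  0.02015164] 0.010843193605931016
[ 0.46944421 -0.21899097] norm -0.5142425335986207 0.5945087500141573 turn 0.40971342028702457
```

Request:
{"name": "drive_tool", "arguments": {"increments": [[1,-0.03,0.035,0,0.03],[1,-0.08,0.09,0,0.08],[1,-0.14,0.16,0,0.14],[1,-0.2,0.23,0,0.2],[1,-0.26,0.3,0,0.24]]}}

```text
t: 3.95
tcp_pos: [0.5151, -0.0322, 0.3198]
eef_rot: [-3.141, 0.002, 0.344]
contact_force: [1.2, -1.0, -1.4]
finger_gap: 0.0108
gripper_force: 60.5
```

```bash
python3 - <<'E'
from h import *
from cell import robot
o=robot.get_obs();print(o["tcp_pos"],o["eef_rot"])
V=.256; home=np.array([.542,-.200]); tgt=home-.075*np.array([np.cos(V),np.sin(V)])
y=o["eef_rot"][2]; d=tgt-o["tcp_pos"][:2]
print(tgt,"norm",(d@[np.cos(y),np.sin(y)])/.5,(d@[np.sin(y),-np.cos(y)])/.5,"turn",-np.degrees(V-y)/30)
E
```

```text
[ 0.5150869  -0.03220291  0.31979452] [-3.14138124e+00  2.45663796e-03  3.43617437e-01]
[ 0.46944421 -0.21899097] norm -0.21180506090491516 0.3209840437381099 turn 0.16733697921138854
```

Request:
{"name": "drive_tool", "arguments": {"increments": [[1,-0.05,0.08,0,0.04],[1,-0.11,0.16,0,0.08],[1,-0.16,0.24,0,0.12],[1,-0.2,0.3,0,0.167],[1,-0.212,0.32,0,0.167]]}}

```text
t: 4.58
tcp_pos: [0.4692, -0.2186, 0.3199]
eef_rot: [-3.141, 0.002, 0.254]
contact_force: [0.7, -0.0, -1.1]
finger_gap: 0.011
gripper_force: 60.6
```

```bash
python3 - <<'E'
from h import *
from cell import robot,get_image,camera_params
o=robot.get_obs();print(o["tcp_pos"],o["eef_rot"])
p=camera_params("wrist");im=get_image("wrist");np.savez("wrist2.npz",im=im,**p);cv2.imwrite("pics/wrist2.png",im[:,:,::-1])
E
```

```text
[ 0.46922575 -0.21859987  0.31992206] [-3.14081986e+00  2.34935656e-03  2.54358373e-01]
```

View pics/wrist2.png

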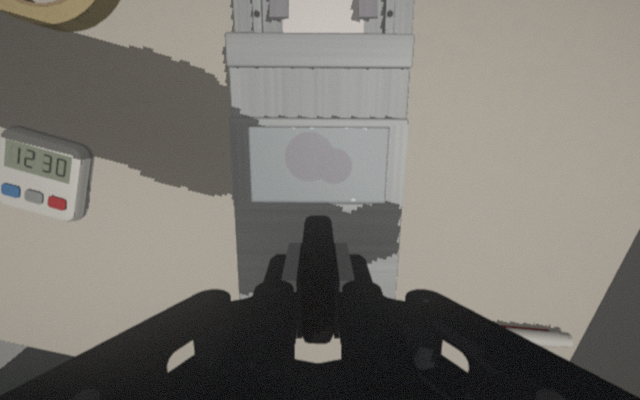

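The wrist view shows the carrier held square, lip edges at x≈226 and 413 (row 34). Beyond it are the deck edges (~232/413) and clip leads (278, 367), so the carrier needs a small shift to the right.

```bash
python3 - <<'E'
from h import *
p=dict(np.load("wrist2.npz")); im=p["im"].astype(int); o=np.array([.46922575,-.21859987]);y=.2544
hsv=cv2.cvtColor(p["im"],cv2.COLOR_RGB2HSV)
tool=lambda X:np.c_[(X[:,:2]-o)@[np.cos(y),np.sin(y)],(X[:,:2]-o)@[-np.sin(y),np.cos(y)]].round(4).tolist()
for r in (4,12,20,28,45,60): print(r,[(c,*im[r,c]) for c in list(range(218,246,2))+list(range(404,422,2))])
for r in (4,12,20,28):
    g=im[r].sum(1); print(r,"wide",[(c,g[c]) for c in range(246,400,3)])
for z,pts in((.03,[(232,15),(413,15)]),(.13,[(226,34),(413,34),(247,295),(396,295)]),(.166,[(306,218),(331,218)])):
    print(z,tool(ray(p,pts,z)))
E
```

```text
4 [(218, np.int64(167), np.int64(161), np.int64(150)), (220, np.int64(161), np.int64(156), np.int64(145)), (222, np.int64(159), np.int64(154), np.int64(141)), (224, np.int64(162), np.int64(155), np.int64(143)), (226, np.int64(162), np.int64(156), np.int64(145)), (228, np.int64(163), np.int64(159), np.int64(148)), (230, np.int64(140), np.int64(135), np.int64(126)), (232, np.int64(98), np.int64(98), np.int64(93)), (234, np.int64(141), np.int64(142), np.int64(139)), (236, np.int64(143), np.int64(146), np.int64(142)), (238, np.int64(139), np.int64(136), np.int64(137)), (240, np.int64(144), np.int64(144), np.int64(143)), (242, np.int64(141), np.int64(140), np.int64(139)), (244, np.int64(144), np.int64(144), np.int64(140)), (404, np.int64(154), np.int64(155), np.int64(152)), (406, np.int64(150), np.int64(149), np.int64(146)), (408, np.int64(150), np.int64(150), np.int64(147)), (410, np.int64(154), np.int64(155), np.int64(151)), (412, np.int64(147), np.int64(149), np.int64(148)), (414, np.int64(157), np.int64(152), np.int64(143)), (416, np.int64(165), np.int64(158), np.int64(146)), (418, np
[... 10173 characters left out ...]
7)), (330, np.int64(569)), (333, np.int64(573)), (336, np.int64(576)), (339, np.int64(579)), (342, np.int64(573)), (345, np.int64(578)), (348, np.int64(574)), (351, np.int64(580)), (354, np.int64(578)), (357, np.int64(576)), (360, np.int64(581)), (363, np.int64(532)), (366, np.int64(456)), (369, np.int64(470)), (372, np.int64(458)), (375, np.int64(449)), (378, np.int64(467)), (381, np.int64(344)), (384, np.int64(280)), (387, np.int64(467)), (390, np.int64(479)), (393, np.int64(409)), (396, np.int64(457)), (399, np.int64(455))]
0.03 [[0.1248, 0.0564], [0.1248, -0.0632]]
0.13 [[0.0955, 0.0373], [0.0955, -0.0394], [-0.0242, 0.035], [-0.0241, -0.0394]]
0.166 [[0.0278, 0.0039], [0.0278, -0.0052]]
```

Deck mid-line is 2.4 mm to the right of the carrier's, with yaw already aligned. Clip-lead tips at ~0.12 m ahead agree with the home estimate. Lowering now, ~68 mm behind home.

Request:
{"name": "drive_tool", "arguments": {"increments": [[1,0.014,0.004,0.03,0],[1,0.014,0.004,0.08,0],[1,0.014,0.004,0.13,0],[1,0.014,0.004,0.17,0],[1,0.014,0.004,0.174,0]]}}

```text
t: 5.25
tcp_pos: [0.4777, -0.2155, 0.2314]
eef_rot: [-3.139, 0.004, 0.259]
contact_force: [0.3, -0.3, -1.8]
finger_gap: 0.0107
gripper_force: 60.7
```

```bash
python3 - <<'E'
from h import *
from cell import robot,get_image,camera_params
o=robot.get_obs();print(o["tcp_pos"],o["eef_rot"],o["contact_force"])
ims=[]
for n,(x,y,w,h) in {"side":(290,120,130,100),"wrist":(180,0,280,215)}.items():
    p=camera_params(n);im=get_image(n);np.savez(n+"3.npz",im=im,**p)
    ims.append(cv2.resize(im[y:y+h,x:x+w],(400,307),interpolation=cv2.INTER_CUBIC))
cv2.imwrite("pics/l3.png",np.hstack(ims)[:,:,::-1])
E
```

```text
[ 0.47769113 -0.21550616  0.23139387] [-3.13944034  0.00416139  0.25912664] [ 0.31869887 -0.33212288 -1.79419297]
```

View pics/l3.png

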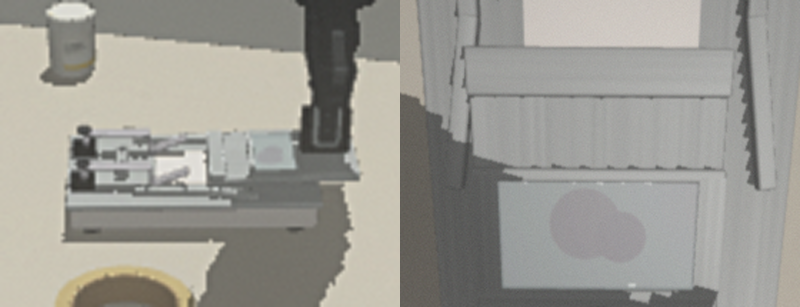

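The crop shows the carrier low over the deck mouth. Lip spans x 464–735, guides' inner edges ~467 and ~748 with symmetric flare, so it still sits ~2.5 mm left and yaw is good. Next: shift right and measure again while lowering.

Request:
{"name": "drive_tool", "arguments": {"increments": [[1,0,0.005,0,0],[1,0,0.005,0.008,0],[1,0,0.005,0.01,0],[1,0,0.005,0.01,0]]}}

```text
t: 5.85
tcp_pos: [0.4785, -0.2192, 0.2293]
eef_rot: [3.142, 0.0, 0.257]
contact_force: [-0.4, -0.0, -1.8]
finger_gap: 0.0112
gripper_force: 60.6
```

```bash
python3 - <<'E'
from h import *
from cell import robot,get_image,camera_params
o=robot.get_obs();print(o["tcp_pos"],o["eef_rot"],o["contact_force"])
ims=[]
for n,(x,y,w,h) in {"side":(345,140,80,60),"wrist":(200,0,240,180)}.items():
    p=camera_params(n);im=get_image(n);np.savez(n+"4.npz",im=im,**p)
    ims.append(cv2.resize(im[y:y+h,x:x+w],(400,300),interpolation=cv2.INTER_CUBIC))
cv2.imwrite("pics/l4.png",np.hstack(ims)[:,:,::-1])
E
```

```text
[ 0.47851678 -0.21920249  0.22934276] [3.14153061e+00 3.87882030e-05 2.57369509e-01] [-0.44701092 -0.02474263 -1.8310369 ]
```

View pics/l4.png

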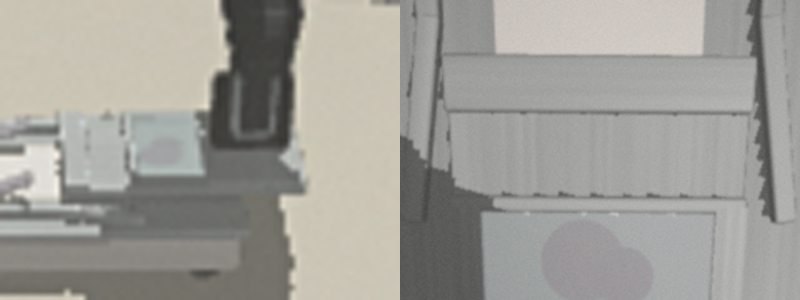

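Now it's centred: lip 443–756 against guides ~438–762. Lowering to contact.

Request:
{"name": "drive_tool", "arguments": {"increments": [[1,0,0,0.005,0],[1,0,0,0.01,0],[1,0,0,0.012,0],[1,0,0,0.012,0]]}}

```text
t: 6.45
tcp_pos: [0.4785, -0.2192, 0.2232]
eef_rot: [3.142, 0.0, 0.257]
contact_force: [-0.3, -0.1, -0.9]
finger_gap: 0.0108
gripper_force: 60.6
```

Request:
{"name": "drive_tool", "arguments": {"increments": [[1,0,0,0.003,0],[1,0,0,0.003,0]]}}

```text
t: 6.7
tcp_pos: [0.4786, -0.2192, 0.2219]
eef_rot: [3.141, -0.0, 0.258]
contact_force: [0.6, -0.4, -1.3]
finger_gap: 0.0109
gripper_force: 60.8
```

Request:
{"name": "drive_tool", "arguments": {"increments": [[1,0,0,0.002,0],[1,0,0,0.002,0]]}}

```text
t: 6.95
tcp_pos: [0.4788, -0.2193, 0.2219]
eef_rot: [3.141, -0.001, 0.258]
contact_force: [-0.9, 1.1, 6.0]
finger_gap: 0.0112
gripper_force: 61.4
```

Request:
{"name": "drive_tool", "arguments": {"increments": [[1,0,0,0.002,0],[1,0,0,0.002,0]]}}

```text
t: 7.2
tcp_pos: [0.4789, -0.2194, 0.2219]
eef_rot: [3.14, -0.002, 0.258]
contact_force: [-3.8, 1.5, 10.2]
finger_gap: 0.0114
gripper_force: 62.2
```

In contact at z 0.2219. Regripping so the carrier settles flat and unstressed.

Request:
{"name": "drive_tool", "arguments": {"increments": [[0.7,0,0,-0.002,0],[0.7,0,0,-0.002,0],[1,0,0,-0.002,0],[1,0,0,-0.002,0],[1,0,0,-0.002,0]]}}

```text
t: 7.82
tcp_pos: [0.4785, -0.2191, 0.2205]
eef_rot: [-3.141, 0.0, 0.257]
contact_force: [0.4, 0.3, -0.4]
finger_gap: 0.0112
gripper_force: 59.6
```

Request:
{"name": "drive_tool", "arguments": {"increments": [[1,0.01,0,0,0],[1,0.02,0,0,0],[1,0.03,0,0,0],[1,0.04,0,0,0],[1,0.04,0,0,0]]}}

```text
t: 8.45
tcp_pos: [0.4982, -0.2139, 0.2207]
eef_rot: [3.142, 0.0, 0.258]
contact_force: [-0.6, -1.2, -1.9]
finger_gap: 0.0109
gripper_force: 59.4
```

Request:
{"name": "drive_tool", "arguments": {"increments": [[1,0.01,0,0,0],[1,0.02,0,0,0],[1,0.03,0,0,0],[1,0.04,0,0,0],[1,0.04,0,0,0]]}}

```text
t: 9.07
tcp_pos: [0.5169, -0.2094, 0.2208]
eef_rot: [3.141, 0.003, 0.257]
contact_force: [-5.1, -1.1, 1.1]
finger_gap: 0.0112
gripper_force: 59.7
```

Request:
{"name": "drive_tool", "arguments": {"increments": [[1,0.008,0,0,0],[1,0.016,0,0,0],[1,0.024,0,0,0],[1,0.03,0,0,0],[1,0.03,0,0,0]]}}

```text
t: 9.7
tcp_pos: [0.5318, -0.2053, 0.2207]
eef_rot: [3.141, 0.001, 0.257]
contact_force: [0.0, -1.2, -1.7]
finger_gap: 0.011
gripper_force: 59.3
```

```bash
python3 - <<'E'
from h import *
from cell import robot,get_image,camera_params
o=robot.get_obs();print(o["tcp_pos"],o["contact_force"])
ims=[]
for n,(x,y,w,h) in {"side":(300,145,100,75),"wrist":(160,0,320,240)}.items():
    im=get_image(n)
    ims.append(cv2.resize(im[y:y+h,x:x+w],(400,300),interpolation=cv2.INTER_CUBIC))
cv2.imwrite("pics/l5.png",np.hstack(ims)[:,:,::-1])
E
```

```text
[ 0.531796   -0.2052912   0.22067143] [ 0.02322138 -1.20965361 -1.67563734]
```

View pics/l5.png

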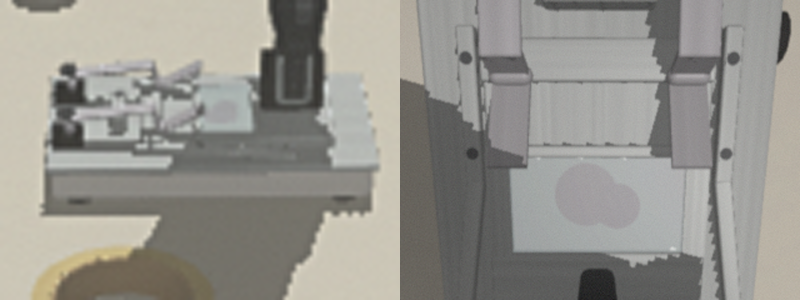

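Both clips now ride on the carrier's front lip (toes at row ~78, next to the groove's front edge), well centred between the guides, and the stop is still ahead. Pushing on to the stop.

Request:
{"name": "drive_tool", "arguments": {"increments": [[1,0.006,0,0,0],[1,0.012,0,0,0],[1,0.016,0,0,0],[1,0.016,0,0,0]]}}

```text
t: 10.3
tcp_pos: [0.5398, -0.2029, 0.2206]
eef_rot: [-3.142, -0.001, 0.258]
contact_force: [-0.5, -0.9, -1.9]
finger_gap: 0.0113
gripper_force: 59.2
```

Request:
{"name": "drive_tool", "arguments": {"increments": [[1,0.004,0,0,0],[1,0.004,0,0,0]]}}

```text
t: 10.55
tcp_pos: [0.541, -0.2027, 0.2207]
eef_rot: [-3.141, 0.002, 0.257]
contact_force: [-6.3, -1.0, -0.4]
finger_gap: 0.0114
gripper_force: 59.7
```

Request:
{"name": "drive_tool", "arguments": {"increments": [[1,0.004,0,0,0],[1,0.004,0,0,0]]}}

```text
t: 10.8
tcp_pos: [0.5418, -0.2026, 0.2209]
eef_rot: [-3.141, 0.006, 0.257]
contact_force: [-14.6, -1.3, 5.0]
finger_gap: 0.0113
gripper_force: 60.4
```

The stop has been reached (force rising to 15 N with no advance). Release and look.

Request:
{"name": "drive_tool", "arguments": {"increments": [[0.7,0,0,0,0],[0.5,0,0,0,0],[0.5,0,0,0,0],[0.5,0,0,0,0]]}}

```text
t: 11.3
tcp_pos: [0.5436, -0.202, 0.221]
eef_rot: [3.141, -0.001, 0.258]
contact_force: [0.4, -0.0, 0.7]
finger_gap: 0.043
gripper_force: 0.0
```

Request:
{"name": "drive_tool", "arguments": {"increments": [[0.5,0,0,-0.02,0],[0.5,0,0,-0.08,0],[0.5,0,0,-0.18,0],[0.5,0,0,-0.2,0],[0.5,0,0,-0.2,0]]}}

```text
t: 11.92
tcp_pos: [0.5435, -0.2021, 0.3221]
eef_rot: [3.141, -0.002, 0.258]
contact_force: [-0.5, -0.2, -0.6]
finger_gap: 0.0426
gripper_force: 0.0
```

```bash
python3 - <<'E'
from h import *
from cell import robot,get_image,camera_params
o=robot.get_obs();print(o["tcp_pos"],o["contact_force"],o["finger_gap"])
ims=[]
for n,(x,y,w,h) in {"side":(300,145,100,75),"wrist":(200,20,240,180)}.items():
    im=get_image(n)
    ims.append(cv2.resize(im[y:y+h,x:x+w],(400,300),interpolation=cv2.INTER_CUBIC))
cv2.imwrite("pics/l6.png",np.hstack(ims)[:,:,::-1])
E
```

```text
[ 0.54346023 -0.2020595   0.32209597] [-0.45334429 -0.21184421 -0.63998913] 0.042584231566423165
```

View pics/l6.png

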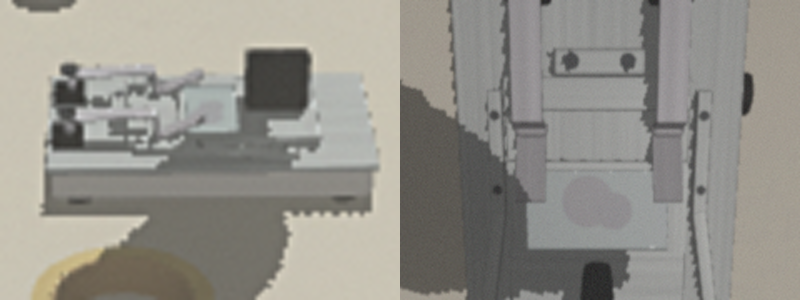

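The carrier sits square, its lip touching the stop. The toes are at row ~128, inside the groove (rows 108–162) and 7 mm behind the groove's front wall as expected when home. The gripper is clear.

```bash
python3 -c "
from cell import order
print(order.hand_in())"
```

```text
the job is handed in; nothing more can be done
None
```

The job is handed in: the carrier is against the end stop with both clips down in its groove in the last camera views, the gripper is clear of it, and I did not touch the timer, pot or tape roll; the hand-in returned no verdict.

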